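Close the service opening of a bench instrument and hold the cover down

TASK

On the grey instrument case, lower the steel backplate over the two locating pins until it rests flush on the ledge, its overhanging edge towards the service opening, and let go of it. Then take the aluminium cover strip by its rib and slide its long edge (the one farther from the rib) well under the backplate's overhang without lifting the backplate, centred side to side, and press the strip flat down on the case against the spring plunger. Finish while still holding the strip pressed flat, and leave the other things on the bench where they are.

Things in the scene. Friction and masses are not known exactly. Their poses are not given: they have to be found in the camera images.
- case: grey instrument case fixed to the bench, 200 (x) x 170 (y) mm, origin at the centre of its underside, x towards its ledge (away from the robot, give or take yaw), z up. Flat solid top (deck) at z = 45 mm; the dark service opening is drawn on it, x -36 to 16, y -48 to 48 mm. Ledge: near face at x = 35 mm, far end x = 95 mm, 160 mm long in y, top at z = 56 mm, 11 mm above the deck
- plate_home (a point): on top of the ledge, case (43, 0, 56) mm: where the seated backplate's origin lies; its axes are the case's. The seated plate overhangs the deck from case x = 13 to 35 mm, its underside 11 mm above the deck: that gap takes the strip's edge
- strip_home (a point): on the deck, case (-10, 0, 45) mm: where the strip's origin lies when its edge is 17 mm under the overhang (5 mm short of the ledge's face); the strip's rib is then right above the plunger. Axes as the case's
- pin_left (a point): tip of the pin on the ledge at case x = 59, y = +48 mm; the pins are upright, 8 mm diameter, 12 mm high, the last 3 mm tapered
- pin_right (a point): tip of the other, equal pin, at case x = 59, y = -48 mm
- backplate: loose steel plate, about 0.35 kg, 60 (x) x 130 (y) x 5 mm, lying flat, origin at the centre of its underside, z up. Two 11 mm through holes at x = 16, y = +-48 mm. Bridge handle: bar along y, 12 mm wide in x, 60 mm long, centred at x = 5, y = 0, z 21 to 33 mm, on 8 mm thick legs at y = +-25 mm, open below. Its edge at x = -30 mm, farther from the holes, is the one to overhang the deck
- cover_strip: loose aluminium sheet, about 0.13 kg, 80 (x) x 120 (y) x 3 mm, lying flat, origin at the centre of its underside, z up. Solid upright dark rib along y: 12 mm wide in x, 50 mm long, centred at x = -12, y = 0, its top at z = 30 mm. The edge at x = +40 mm, farther from the rib, is the one to tuck
- strip_edge (a point): middle of the strip's tucking edge, on the underside, 40 mm from its origin along +x
- plunger (a joint): spring plunger (white round button, 16 mm diameter) in the deck at case x = -22 mm, y = 0: 0 = up, standing 3.5 mm above the deck, 0.0035 = pushed level with the deck (m). It needs 3 N to start and 6 N to be level, so the strip's own weight does not push it down
- amber_bottle: brown glass bottle, 68 mm across, 130 mm tall; bystander, origin at the centre of its underside
- jar: glass jar with white cap, 54 mm across, 75 mm tall; bystander, origin at the centre of its underside
- beaker: clear open beaker, 64 mm across, 80 mm tall; bystander, origin at the centre of its underside
- screwdriver: screwdriver lying flat, 130 mm long; bystander, origin at the middle of its length
- blank_plate: plain aluminium offcut without holes or rib, 50 x 90 x 6 mm, lying flat; bystander, origin at the centre of its underside
- clear_bottle: clear glass bottle, 80 mm across, 150 mm tall; bystander, origin at the centre of its underside

How it is judged:
By the outcome, as a careful person would: the job done as asked, in the order asked, and still so for the second after the job is handed in, while the arm keeps its last pose, push and grip.
It also fails if it takes over 64 s, if anything falls off the work surface, if the arm or the gripper's body presses on something with over 40 N, if the wrist force passes 120 N, or if a joint passes its speed limit or range.

ROBOT

A 6-joint arm with a two-finger parallel gripper is mounted at the origin on the work surface. World frame = base frame: x ahead of the robot, y to its left, z up, the work surface at z = 0. Lengths are in m, angles in rad, forces in N, time in s.
With the tool pointing down it reaches from about 0.35 to 0.85 m from the base axis. Payload 8.1 kg.
Tool frame: the origin (TCP) lies on the centre line of the jaws, within the pads' length; the fingertips stand 22 mm ahead of it and the grasp point (between the pads) lies 3 mm ahead of it; z points along the fingers, y is the line along which they close (so a half turn about z gives the same grasp; the last joint's range is limited). The gripper opens to 93 mm and grips with 3 to 60 N. Pads are 15 mm wide; open, the fingers measure 128 mm over their backs; the gripper's body (75 mm by 188 mm) begins 65 mm behind the grasp point.
Start: joints at [-1.287, 0.13, 1.488, -0, 1.523, -0.085], TCP at [0.216, -0.56, 0.209] pointing down, gripper open.
Joint ranges: [-2.96, 2.96], [-0.89, 2.26], [0.02, 2.5], [-1.34, 4.48], [0, 2.73], [-2.66, 2.66]. Speed limits (rad/s): [2.39, 2.39, 2.79, 3.14, 3.14, 3.14].

INTERFACE

Orientations are given as a rotation vector (axis times angle).
In Python, from plant import robot, read_camera gives the robot as it stands (robot), with the cameras as plain functions.
- The arm moves only by the shell command python3 inch.py 'ROWS' [FORCE]. ROWS is a JSON list of rows, 1 to 20 of them, each of 5 numbers: the finger opening in m, then dx, dy, dz in m, then a turn about the tool's z in rad; each row shifts and turns the commanded pose from where the row before left it, along the tool's axes as they then stand; what a row does not reach is not made up. A row lasts 1/10 s, in which the tool goes at most 0.05 m and 0.15 rad, less where a joint would pass 70% of its speed; a pose out of reach is approached as far as the arm can. The fingers move at their own pace and stop on an object; FORCE is the grip in N (left out, the last holds). Time passes only in rows, so rows that do not move let the fingers close. It prints the time, the measured TCP pose, the force, the opening and the grip force at its end.
- robot.read_state(): the state, without advancing time (a new reading comes with each control period).
- read_camera(name): name is "scene" or "top" or "wrist"; returns a dict with "image" (384x512x3 uint8, red, green, blue), "fx", "fy", "cx", "cy" (pixels), "dist" ([k1, k2, p1, p2, k3] as OpenCV has them; the pictures are not rectified), "R" (3x3) and "t" (3): a world point X has camera coordinates R X + t. Camera axes: x right, y down, z forward; pixel columns grow to the right and rows downward; lengths in m; the calibration is good to about 2 mm. A picture is of the moment at which its call begins. There is no depth.
- robot.close_job(): hands the job in; it is judged then, once.
The state is a dict: "t": time; "q": joint angles; "dq": joint speeds; "joint_torque": joint torques, N m; "tool_pos": TCP position; "orientation": TCP orientation; "force": force on the tool from outside, world axes, zero at the start; "wrist_torque": the same for the moment, N m; "opening": finger opening in m; "gripper_force": force on a finger pad.
Only numpy, scipy, OpenCV 4.12 (cv2) and the standard library are available. Lean on these libraries where they do the work, as an engineer would, in place of code of your own. Each camera call takes 0.05 s, during which the arm holds its last target. There are 200 camera calls.

## Working session

There is one attempt and no reset: what is moved stays moved. The work goes in short steps, Python scripts to look and compute and a shell command to move; the robot and the scene stay as the last step left them, time stands still between calls to the robot, and variables do not carry over. Pictures are saved under pics/ and viewed, at most 13 in all, crops included, and the job is handed in when it is done.

```bash
ls; mkdir -p pics
cat > h.py <<'E'
import numpy as np, cv2, json
from plant import robot, read_camera
from scipy.spatial.transform import Rotation as Ro
def cap(name,f=None):
    c=read_camera(name)
    if f: cv2.imwrite('pics/'+f+'.png',c['image'][:,:,::-1])
    return c
def K(c): return np.array([[c['fx'],0,c['cx']],[0,c['fy'],c['cy']],[0,0,1.]])
def ray(c,px):
    u=cv2.undistortPoints(np.array(px,float).reshape(-1,1,2),K(c),np.array(c['dist'],float)).reshape(-1,2)
    R=np.array(c['R']);t=np.array(c['t'])
    return -R.T@t, np.c_[u,np.ones(len(u))]@R
def onz(c,px,z):
    o,d=ray(c,px); s=(z-o[2])/d[:,2]
    return o+s[:,None]*d
def proj(c,X):
    p,_=cv2.projectPoints(np.array(X,float).reshape(-1,1,3),cv2.Rodrigues(np.array(c['R']))[0],np.array(c['t'],float),K(c),np.array(c['dist'],float))
    return p.reshape(-1,2)
def tri(c1,p1,c2,p2):
    o1,d1=ray(c1,p1);o2,d2=ray(c2,p2);out=[]
    for a,b in zip(d1,d2):
        A=np.c_[a,-b];s=np.linalg.lstsq(A,o2-o1,rcond=None)[0]
        P,Q=o1+s[0]*a,o2+s[1]*b
        out.append(np.r_[(P+Q)/2,np.linalg.norm(P-Q)])
    return np.array(out)
E
python3 - <<'E'
from h import *
import pickle
cs={n:cap(n,n+'0') for n in('scene','top','wrist')}
pickle.dump(cs,open('c0.pkl','wb'))
for n,c in cs.items():
    R=np.array(c['R']);print(n,(-R.T@np.array(c['t'])).round(3),R[2].round(2))
s=robot.read_state();print(s['t'],s['tool_pos'],s['orientation'])
E
```

```text
inch.py
pics
plant.py
scene [ 0.932 -0.575  1.012] [-0.32  0.54 -0.78]
top [0.462 0.066 1.02 ] [ 0.09  0.02 -1.  ]
wrist [ 0.281 -0.535  0.383] [-0.24 -0.09 -0.97]
0.15 [ 0.21617705 -0.55921404  0.20772772] [-3.08692678e+00 -5.75738112e-01  2.28889551e-04]
```

View pics/top0.png

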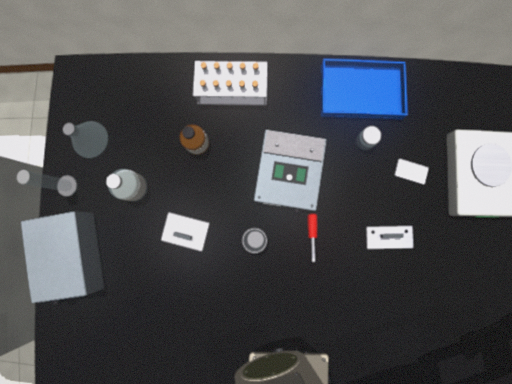

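View pics/scene0.png

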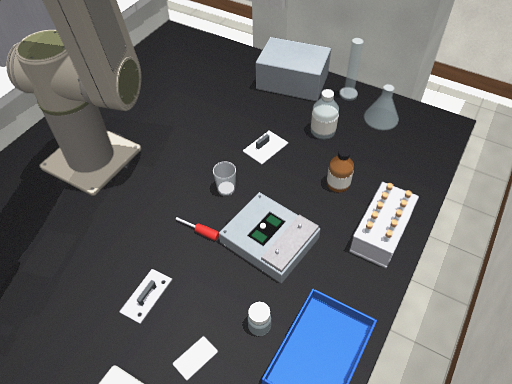

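The top view shows the case at (290,170), the backplate at (390,237) with holes on its upper side, and the strip at (186,232) with its rib at (183,236). The scene view shows the same: plate (147,295), strip (265,147), pins near (300,226) and (277,252). Next I'll measure rough positions.

```bash
cat >> h.py <<'E'
def blob(c,seed,thr,rad=60):
    g=cv2.cvtColor(c['image'],cv2.COLOR_RGB2GRAY)
    m=(g>thr).astype(np.uint8)
    cl=np.zeros_like(m);x,y=map(int,seed);cl[max(0,y-rad):y+rad,max(0,x-rad):x+rad]=1
    cs,_=cv2.findContours(m*cl,cv2.RETR_EXTERNAL,cv2.CHAIN_APPROX_NONE)
    k=[q for q in cs if cv2.pointPolygonTest(q,(float(x),float(y)),False)>=0]
    if not k: return None
    return max(k,key=cv2.contourArea)
def rect(c,q,z):
    P=onz(c,q.reshape(-1,2),z)[:,:2]
    (cx,cy),(w,h),a=cv2.minAreaRect((P*1000).astype(np.float32))
    return np.round([cx,cy,w,h,a],1)
E
python3 - <<'E'
from h import *
import pickle
cs=pickle.load(open('c0.pkl','rb'))
T,S=cs['top'],cs['scene']
for n,ts,ss,z,zr in(('plate',(390,246),(140,310),.005,.033),('strip',(190,222),(270,155),.003,.03),('case',(290,195),(250,220),.045,0)):
    for c,s in((T,ts),(S,ss)):
        for thr in(100,):
            q=blob(c,s,thr,75)
            if q is None: print(n,'none');continue
            print(n,thr,cv2.contourArea(q),rect(c,q,z),rect(c,q,0))
    # dark rib/handle centroid
# top: dark in hull
def dark(c,seed,thr,z):
    q=cv2.convexHull(blob(c,seed,thr,75));g=cv2.cvtColor(c['image'],cv2.COLOR_RGB2GRAY)
    m=np.zeros_like(g);cv2.drawContours(m,[q],-1,1,-1);m=cv2.erode(m,np.ones((3,3)))
    n,l,st,ce=cv2.connectedComponentsWithStats(((g<110)&(m>0)).astype(np.uint8))
    for i in range(1,n):
        if st[i,4]>3: print(st[i,4],ce[i].round(1),onz(c,[ce[i]],z).round(4)[0])
for s in((390,246),(190,222)): print('top');dark(T,s,100,.03)
for s in((140,310),(270,155)): print('sc');dark(S,s,100,.03)
E
```

```text
plate 100 1008.5 [ 435.5 -278.    62.   135.3    0.8] [ 435.3 -279.7   62.3  136.     0.8]
plate 100 1251.0 [ 436.8 -278.8   63.6  131.3    2. ] [ 434.3 -277.3   63.9  132.     2. ]
strip 100 1251.5 [439.2 300.  124.8  85.2  76.9] [439.2 300.6 125.2  85.4  76.9]
strip 100 748.5 [439.7 297.9 123.8  84.7  77.1] [438.2 300.5 124.2  84.9  77.1]
case 100 4479.0 [614.6   8.7 171.2 204.   82. ] [621.6   6.1 179.1 213.5  82. ]
case 100 4328.0 [617.9   8.2 174.8 199.1  82.2] [603.3  35.3 183.  208.3  82.2]
top
4 [372.5 231.5] [ 0.4505 -0.2216  0.03  ]
5 [406. 231.] [ 0.4533 -0.3158  0.03  ]
38 [390.4 235.8] [ 0.4396 -0.2716  0.03  ]
top
6 [189.8 237.2] [0.4242 0.2785 0.03  ]
sc
8 [162.9 281.9] [ 0.4634 -0.2393  0.03  ]
79 [146.4 294. ] [ 0.4492 -0.284   0.03  ]
8 [139.1 314.1] [ 0.4664 -0.3322  0.03  ]
sc
77 [262.  142.5] [0.4366 0.2841 0.03  ]
```

View pics/wrist0.png

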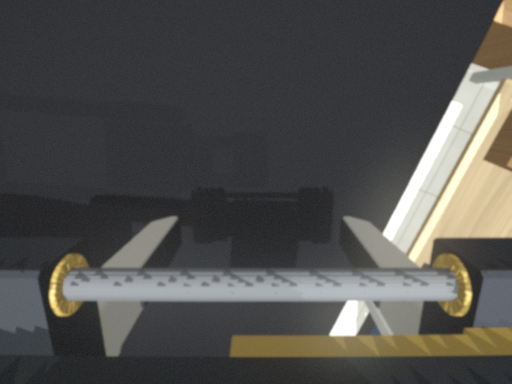

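Everything agrees with the given sizes. The wrist view shows only the bench, with the fingers below row 215. I'll plan wrist looks at the plate, using the fixed camera mount to predict each view.

```bash
cat >> h.py <<'E'
def pose():
    s=robot.read_state();return np.array(s['tool_pos']),Ro.from_rotvec(s['orientation']).as_matrix()
def go(target,yaw_y=None):
    "print tool-axis shift to target (before turning), and turn about tool z putting tool y at world angle yaw_y (deg)"
    p,R=pose();d=R.T@(np.array(target)-p)
    a=np.degrees(np.arctan2(R[1,1],R[0,1]))
    tu=0 if yaw_y is None else -np.radians((yaw_y-a+180)%360-180)
    print('tcp',p.round(4),'y-ang',round(a,2),'tilt',np.degrees(np.arccos(-R[2,2])).round(2),'SHIFT',d.round(4),'TURN',round(tu,4))
E
python3 - <<'E'
from h import *
import pickle
W=pickle.load(open('c0.pkl','rb'))['wrist']
p,R=pose();Rc=np.array(W['R']);tc=np.array(W['t'])
Rm=Rc@R; tm=Rc@p+tc   # cam = Rm*tool + tm
np.savez('mount.npz',Rm=Rm,tm=tm)
print(W['fx'],W['dist'])
def pred(tcp,ya,X):
    a=np.radians(ya);y=np.array([np.cos(a),np.sin(a),0]);z=np.array([0,0,-1.]);x=np.cross(y,z)
    T=np.c_[x,y,z];c=dict(W);c['R']=Rm@T.T;c['t']=tm-Rm@T.T@np.array(tcp)
    return proj(c,X).round(0).tolist()
pl=[(.436+sx*.03,-.278+sy*.065,0) for sx in(1,-1) for sy in(1,-1)]
for tcp in([.436,-.31,.2],[.436,-.33,.2],[.436,-.36,.2],[.436,-.34,.26]): print(tcp,pred(tcp,1.5,pl))
go([.436,-.36,.2],1.5)
E
```

```text
305.5638329291959 [-0.01594237  0.          0.          0.          0.        ]
[0.436, -0.31, 0.2] [[288.0, 83.0], [283.0, 191.0], [236.0, 82.0], [236.0, 190.0]]
[0.436, -0.33, 0.2] [[289.0, 65.0], [284.0, 175.0], [237.0, 64.0], [236.0, 174.0]]
[0.436, -0.36, 0.2] [[290.0, 37.0], [285.0, 152.0], [237.0, 36.0], [236.0, 150.0]]
[0.436, -0.34, 0.26] [[285.0, 63.0], [281.0, 160.0], [240.0, 62.0], [239.0, 159.0]]
tcp [ 0.2162 -0.5592  0.2077] y-ang -68.87 tilt 0.08 SHIFT [ 0.2769 -0.1066  0.0079] TURN -1.2282
```

```bash
python3 inch.py '[[0.05,0.046,-0.018,0,-0.1],[0.05,0.046,-0.018,0,0],[0.05,0.046,-0.018,0,0],[0.05,0.046,-0.018,0,0],[0.05,0.046,-0.018,0,0],[0.05,0.046,-0.018,0,0],[0.05,0,0,0,-0.14],[0.05,0,0,0,-0.14],[0.05,0,0,0,-0.14],[0.05,0,0,0,-0.14],[0.05,0,0,0,-0.14],[0.05,0,0,0,-0.14],[0.05,0,0,0,-0.14],[0.05,0,0,0,-0.148],[0.05,0,0,0,0],[0.05,0,0,0,0],[0.05,0,0,0,0]]'
python3 - <<'E'
from h import *
import pickle
go([.436,-.33,.12],1.5)
pickle.dump(cap('wrist','w1'),open('w1.pkl','wb'))
E
```

```text
t: 1.85
tool_pos: [0.4172, -0.342, 0.2084]
orientation: [-2.196, -2.246, -0.0]
force: [0.7, -0.7, 0.4]
opening: 0.05
gripper_force: 0.0
tcp [ 0.4172 -0.342   0.2084] y-ang 1.29 tilt 0.01 SHIFT [0.0116 0.0191 0.0884] TURN -0.0037
```

```bash
python3 inch.py '[[0.05,0.006,0.01,0.044,0],[0.05,0.006,0.009,0.044,-0.004],[0.05,0,0,0,0],[0.05,0,0,0,0],[0.05,0,0,0,0]]'
python3 - <<'E'
from h import *
import pickle
b=cap('wrist','w2');pickle.dump(b,open('w2.pkl','wb'));a=pickle.load(open('w1.pkl','rb'))
v=np.hstack([a['image'][:260],b['image'][:260]])[:,:,::-1]
cv2.imwrite('pics/w12.png',np.vstack([cv2.resize(a['image'][0:220,150:400],None,fx=2,fy=1.4),cv2.resize(b['image'][0:220,150:400],None,fx=2,fy=1.4)])[:,:,::-1])
def feats(c,z0):
    g=cv2.cvtColor(c['image'],cv2.COLOR_RGB2GRAY)
    s=proj(c,[[.428,-.29,.005],[.42,-.30,.005],[.415,-.25,.005]])
    for seed in s:
        q=blob(c,seed,110,130)
        if q is not None and cv2.contourArea(q)>1000: break
    print('area',cv2.contourArea(q),'rect z5',rect(c,q,.005))
    h=cv2.convexHull(q);m=np.zeros_like(g);cv2.drawContours(m,[h],-1,1,-1);m=cv2.erode(m,np.ones((3,3)))
    n,l,st,ce=cv2.connectedComponentsWithStats(((g<110)&(m>0)).astype(np.uint8))
    for i in range(1,n):
        if st[i,4]>15: print(st[i],ce[i].round(1),onz(c,[ce[i]],.004).round(4)[0],onz(c,[ce[i]],.033).round(4)[0])
feats(a,0);feats(b,0)
E
```

```text
t: 2.4
tool_pos: [0.4369, -0.331, 0.1234]
orientation: [2.186, 2.251, -0.0]
force: [1.7, -0.2, 1.1]
opening: 0.0499
gripper_force: 0.0
area 7598.5 rect z5 [ 431.6 -283.9   95.4  146.6    3.7]
[244  60   5  15  26] [246.2  67.7] [ 0.3978 -0.228   0.004 ] [ 0.3991 -0.2314  0.033 ]
[305  70   4  32  65] [306.1  87.7] [ 0.4691 -0.2488  0.004 ] [ 0.4649 -0.2506  0.033 ]
area 9054.5 rect z5 [ 434.9 -277.9   62.   131.1    2.2]
[272  66  11  11  95] [277.1  71. ] [ 0.4491 -0.2294  0.004 ] [ 0.4476 -0.2326  0.033 ]
[272 169  11  11  91] [276.8 174.1] [ 0.4528 -0.3252  0.004 ] [ 0.451  -0.3189  0.033 ]
```

View pics/w12.png

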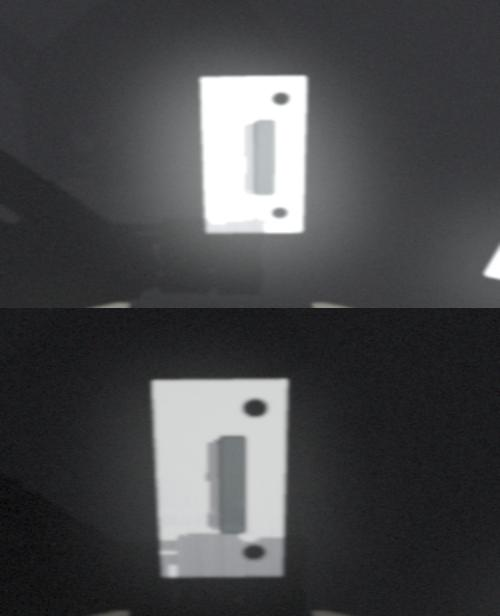

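The upper panel shows the plate from 0.21 m, overexposed. The lower panel shows it from 0.12 m, with clear holes at full-image pixels (277,71) and (277,174) and the handle bar between them near (266,123). Next is the handle height, triangulated from the ends of its right edge in both views.

Run:
```python
from h import *
import pickle
a=pickle.load(open('w1.pkl','rb'));b=pickle.load(open('w2.pkl','rb'));c0=pickle.load(open('c0.pkl','rb'))
def handle(c,lo,hi,roi):
    g=cv2.cvtColor(c['image'],cv2.COLOR_RGB2GRAY);x0,y0,x1,y1=roi
    m=np.zeros_like(g);m[y0:y1,x0:x1]=((g>lo)&(g<hi))[y0:y1,x0:x1]
    n,l,st,ce=cv2.connectedComponentsWithStats(m)
    i=1+np.argmax(st[1:,4]);q=np.argwhere(l==i)[:,::-1].astype(np.float32)
    r=cv2.minAreaRect(q);bx=cv2.boxPoints(r);bx=bx[np.argsort(bx[:,1])]
    print(st[i],ce[i].round(1),np.round(r[1],1));return bx,ce[i]
g=cv2.cvtColor(a['image'],cv2.COLOR_RGB2GRAY);print(g[110,265:305]);g=cv2.cvtColor(b['image'],cv2.COLOR_RGB2GRAY);print(g[125,245:285])
A,ca=handle(a,80,200,(270,80,292,142));B,cb=handle(b,60,125,(255,85,276,165))
e=lambda q:[q[:2].mean(0),q[2:].mean(0),q.mean(0)]
print(tri(a,e(A),b,e(B)).round(4)); print(onz(b,e(B),.033).round(4))
# against other cams: handle dark centroid scene/top
print(tri(b,e(B)[2:],c0['top'],[(390.4,235.8)]).round(4),tri(b,e(B)[2:],c0['scene'],[(147,292.5)]).round(4))
```

```text
[255 255 255 255 255 255 251 234 228 224 219 206 187 184 188 191 191 191
 192 192 193 200 227 255 255 255 255 255 255 255 255 255 255 255 255 255
 250 199 143 119]
[214 213 213 214 214 214 214 212 206 190 167 153 150 144 128 116 115 113
 119 121 117 120 119 120 121 118 121 147 185 206 214 214 215 214 214 213
 213 213 214 214]
[276  86  11  53 503] [281.2 111.3] [52. 10.]
[259  92  13  69 840] [265.3 125.3] [68. 12.]
[[ 4.384e-01 -2.486e-01  1.810e-02  2.000e-04]
 [ 4.397e-01 -3.058e-01  3.580e-02  7.000e-04]
 [ 4.391e-01 -2.774e-01  2.670e-02  5.000e-04]]
[[ 0.4382 -0.2493  0.033 ]
 [ 0.4401 -0.3065  0.033 ]
 [ 0.4391 -0.2772  0.033 ]]
[[ 0.4393 -0.2785  0.0101  0.0005]] [[ 0.4402 -0.2771  0.0158  0.0026]]
```

Run:
```python
from h import *
go([.4395,-.2775,.032],2.2)
```

```text
tcp [ 0.4371 -0.3312  0.1237] y-ang 1.67 tilt 0.25 SHIFT [0.0539 0.0037 0.0915] TURN -0.0092
```

```bash
python3 inch.py '[[0.05,0.027,0.002,0.01,-0.009],[0.05,0.027,0.0015,0.02,0],[0.05,0,0,0.03,0],[0.05,0,0,0.02,0],[0.05,0,0,0.011,0],[0.05,0,0,0,0],[0.05,0,0,0,0],[0.05,0,0,0,0]]'
python3 - <<'E'
from h import *
go([.4395,-.2775,.032],2.2)
E
```

```text
t: 3.25
tool_pos: [0.4387, -0.2767, 0.0314]
orientation: [2.176, 2.262, 0.0]
force: [0.2, -0.3, -0.1]
opening: 0.0502
gripper_force: 0.0
tcp [ 0.4387 -0.2767  0.0314] y-ang 2.21 tilt 0.17 SHIFT [-0.0009  0.0007 -0.0006] TURN 0.0002
```

```bash
python3 inch.py '[[0.0,0,0,0,0],[0.0,0,0,0,0],[0.0,0,0,0,0],[0.0,0,0,0,0],[0.0,0,0,0,0],[0.0,0,0,0,0],[0.0,0,0,-0.02,0],[0.0,0,0,-0.03,0],[0.0,0,0,-0.04,0],[0.0,0,0,-0.04,0],[0.0,0,0,-0.04,0],[0.0,0,0,0,0],[0.0,0,0,0,0]]' 45
python3 - <<'E'
from h import *
go([.655,-.16,.2],-8)
E
```

```text
t: 4.55
tool_pos: [0.4382, -0.276, 0.2007]
orientation: [2.176, 2.262, 0.0]
force: [-1.2, 0.6, -0.9]
opening: 0.0001
gripper_force: 0.0
tcp [ 0.4382 -0.276   0.2007] y-ang 2.24 tilt 0.15 SHIFT [0.1075 0.2211 0.001 ] TURN 0.1786
```

The grip closed on nothing. I'll look before doing anything else.

Run:
```python
from h import *
import pickle
b=cap('wrist','w3');pickle.dump(b,open('w3.pkl','wb'))
s=cap('scene');pickle.dump(s,open('s3.pkl','wb'))
cv2.imwrite('pics/v3.png',np.hstack([b['image'][:,:400],cv2.resize(s['image'][200:350,60:260],(400,384))])[:,:,::-1])
```

```text
(no output)
```

View pics/v3.png

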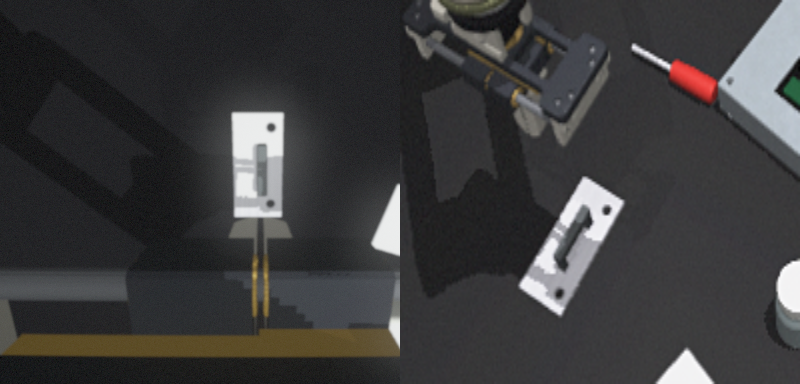

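The plate still lies where it was at wrist pixels (258,165), with the closed fingers above it at (260,240). Most likely I lifted before the fingers had closed. I'll check that the plate didn't move and retry, confirming the grip before lifting.

```bash
python3 inch.py '[[0.04,0,0,0,0],[0.04,0,0,0,0],[0.04,0,0,0,0],[0.04,0,0,0,0],[0.04,0,0,0,0]]'
python3 - <<'E'
from h import *
import pickle
b=pickle.load(open('w3.pkl','rb'))
g=cv2.cvtColor(b['image'],cv2.COLOR_RGB2GRAY)
q=blob(b,(240,130),150,110);print(rect(b,q,.005),cv2.contourArea(q))
for r in((264,120,278,136),(264,196,278,212)):
    x0,y0,x1,y1=r;m=(g[y0:y1,x0:x1]<120);p=np.argwhere(m).mean(0)[::-1]+[x0,y0];print(m.sum(),p,onz(b,[p],.004).round(4))
go([.4395,-.2775,.032],2.2)
E
```

```text
t: 5.15
tool_pos: [0.4375, -0.2755, 0.1994]
orientation: [-2.178, -2.264, 0.0]
force: [-0.5, -0.7, 0.3]
opening: 0.0358
gripper_force: 0.0
[ 435.  -278.2   61.6  131.5    2.2] 5019.5
39 [270.71794872 126.94871795] [[ 0.449  -0.2292  0.004 ]]
42 [270.07142857 203.19047619] [[ 0.4527 -0.3249  0.004 ]]
tcp [ 0.4375 -0.2755  0.1994] y-ang 2.23 tilt 0.01 SHIFT [-0.0021  0.0019  0.1674] TURN 0.0006
```

```bash
python3 inch.py '[[0.04,-0.002,0.002,0.045,0],[0.04,0,0,0.045,0],[0.04,0,0,0.04,0],[0.04,0,0,0.025,0],[0.04,0,0,0.0125,0],[0.04,0,0,0,0],[0.04,0,0,0,0],[0,0,0,0,0],[0,0,0,0,0],[0,0,0,0,0],[0,0,0,0,0],[0,0,0,0,0],[0,0,0,0,0],[0,0,0,0,0],[0,0,0,0,0]]' 45
```

```text
t: 6.65
tool_pos: [0.4396, -0.2774, 0.032]
orientation: [-2.178, -2.264, 0.0]
force: [-0.2, 0.5, -0.4]
opening: 0.0007
gripper_force: 0.0
```

Run:
```python
from h import *
import pickle
b=cap('wrist','w4');s=cap('scene');pickle.dump((b,s),open('w4.pkl','wb'))
print(proj(b,[[.4396,-.2774,.010]]),proj(s,[[.4396,-.2774,.010],[.4396,-.2774,.033]]), proj(s,[robot.read_state()['tool_pos']]))
cv2.imwrite('pics/v4.png',np.hstack([b['image'][100:,60:460],cv2.resize(s['image'][250:350,90:230],(400,284))])[:,:,::-1])
```

```text
[[260.95106589 212.36416546]] [[146.68332437 293.80649446]
 [144.71821773 289.33669838]] [[144.81194942 289.53424562]]
```

View pics/v4.png

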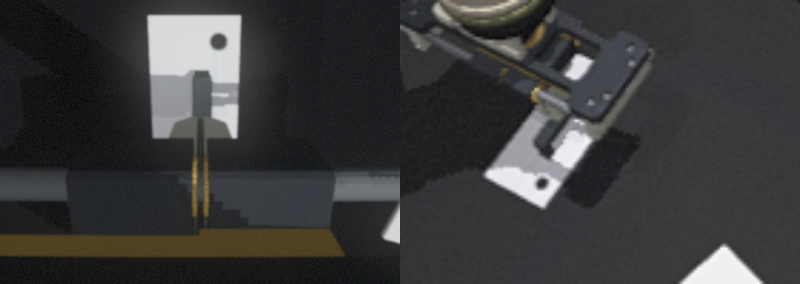

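The wrist crop shows the closed fingers at (200,130), in line with the handle and seemingly above it, with the bar continuing up to row 70. I'll check how far the tips really stand ahead of the TCP from their pixels, and triangulate the handle height again.

Run:
```python
from h import *
import pickle
b,s=pickle.load(open('w4.pkl','rb'))
c0=pickle.load(open('c0.pkl','rb'));w2=pickle.load(open('w2.pkl','rb'));w3=pickle.load(open('w3.pkl','rb'))
p,R=pose()
g=cv2.cvtColor(b['image'],cv2.COLOR_RGB2GRAY)
print('col257 rows',list(zip(range(200,245,2),g[200:245:2,257].tolist())));print('col252',g[205:245:2,252].tolist())
o,d=ray(b,[(261,216),(250,218),(272,218)])
for dd in d:
    oo=R.T@(o-p);t=R.T@dd
    for xs in(7.5,0,-7.5):
        k=(xs/1000-oo[0])/t[0];print(xs,((oo+k*t)*1000).round(1))
# handle far (+y) end top in w4, w2, w3: bar end row
print('w4 bar col261 rows160-200',g[160:200:2,261].tolist())
S=c0['scene'];gs=cv2.cvtColor(S['image'],cv2.COLOR_RGB2GRAY)
print(gs[276:312,128:168:1][::2,::2])
print('scene pred',proj(S,[[.4388,-.2475,z] for z in(.033,.02,.01)]+[[.4411,-.3075,z] for z in(.033,.02,.01)]).round(1).tolist())
```

```text
col257 rows [(200, 89), (202, 87), (204, 82), (206, 84), (208, 85), (210, 84), (212, 83), (214, 80), (216, 84), (218, 90), (220, 80), (222, 81), (224, 76), (226, 72), (228, 71), (230, 71), (232, 70), (234, 68), (236, 67), (238, 62), (240, 61), (242, 56), (244, 56)]
col252 [113, 111, 109, 110, 110, 110, 106, 100, 97, 99, 98, 98, 96, 99, 94, 96, 79, 55, 50, 47]
7.5 [ 7.5 -0.  -5.9]
0 [ 0.   0.  14.7]
-7.5 [-7.5  0.1 35.3]
7.5 [ 7.5 -6.4 -9.2]
0 [ 0.  -7.1 10.9]
-7.5 [-7.5 -7.8 31.1]
7.5 [ 7.5  6.3 -9.2]
0 [ 0.   7.1 10.9]
-7.5 [-7.5  8.  31.1]
w4 bar col261 rows160-200 [219, 219, 219, 218, 214, 160, 92, 83, 85, 94, 93, 95, 91, 92, 93, 90, 91, 89, 86, 88]
[[ 59  60  59  59  62  58  63  60  54 244 246 244 243 245 243 243 244 245
  248 252]
 [ 59  61  62  64  61  60  59  55 140 248 244 245 245 244 243 243 244 245
  244 244]
 [ 59  57  58  60  64  63  61  90 250 244 245 219 163 246 244 244 248 178
  146 246]
 [ 59  59  60  61  62  61  50 244 245 245 243 121 124  83 248 245 244  50
   45 247]
 [ 61  62  62  64  59  55 240 246 244 249 128 125 108  46 242 245 245 244
  251 250]
 [ 61  57  59 
[... 499 characters left out ...]
57 246 244 245 243 118 124  92  89 164 245 244 245 244 250 142  60  67
   64  66]
 [241 245 244 244 221 112 117  66 171 228 244 244 245 247 200  62  64  64
   63  62]
 [246 244 244 244 252  91  53  44 230 245 245 245 245 239  66  63  60  63
   65  62]
 [244 244 244 244 235 154  56  49 239 245 245 245 251 108  63  66  66  63
   62  61]
 [244 244 243 244 244 249 245 214 246 245 245 249 180  58  66  64  64  62
   65  64]
 [243 243 244 244 242 244 245 244 245 245 246 228  60  64  62  64  66  63
   63  65]
 [243 243 244 242 244 245 245 245 245 245 247  64  65  63  64  63  64  64
   66  62]]
scene pred [[152.3, 279.4], [153.4, 282.0], [154.1, 283.9], [137.1, 299.8], [138.3, 302.3], [139.2, 304.2]]
```

The handle height checks out: the scene view puts its top ends where z = 0.033 predicts. So the real tips must stand higher than stated relative to the reported TCP. I'll open, feel downwards in small steps, then close.

```bash
python3 inch.py '[[0.04,0,0,0,0],[0.04,0,0,0,0],[0.04,0,0,0,0],[0.04,0,0,0,0],[0.04,0,0,0,0],[0.04,0,0,0,0],[0.04,0,0,0.002,0],[0.04,0,0,0.002,0],[0.04,0,0,0,0],[0.04,0,0,0,0]]' | head -4; python3 inch.py '[[0.04,0,0,0.002,0],[0.04,0,0,0.002,0],[0.04,0,0,0,0],[0.04,0,0,0,0]]'
```

```text
t: 7.75
tool_pos: [0.4395, -0.2773, 0.0278]
orientation: [-2.177, -2.264, 0.0]
force: [0.7, -0.7, -0.7]
t: 8.15
tool_pos: [0.4396, -0.2773, 0.0239]
orientation: [-2.178, -2.264, 0.0]
force: [0.5, -0.4, -0.1]
opening: 0.0402
gripper_force: 0.0
```

```bash
for i in 1; do :; done; python3 inch.py '[[0.04,0,0,0.002,0],[0.04,0,0,0.002,0],[0.04,0,0,0,0],[0.04,0,0,0,0]]'|sed -n 2,4p; python3 inch.py '[[0.04,0,0,0.002,0],[0.04,0,0,0.002,0],[0.04,0,0,0,0],[0.04,0,0,0,0]]'|sed -n 2,4p;python3 inch.py '[[0,0,0,0,0],[0,0,0,0,0],[0,0,0,0,0],[0,0,0,0,0],[0,0,0,0,0],[0,0,0,0,0],[0,0,0,0,0]]' 45
```

```text
tool_pos: [0.4396, -0.2774, 0.0199]
orientation: [-2.178, -2.264, 0.0]
force: [-0.2, -0.2, -1.2]
tool_pos: [0.4396, -0.2774, 0.0159]
orientation: [-2.178, -2.264, 0.0]
force: [-0.2, 0.2, -0.4]
t: 9.65
tool_pos: [0.4398, -0.2775, 0.0161]
orientation: [2.177, 2.264, 0.0]
force: [0.9, 0.0, -0.2]
opening: 0.0111
gripper_force: 45.0
```

Now it has gripped, opening 11 mm at 45 N. The fingers reach about 25 mm less than stated, and a TCP at 0.016 m corresponds to the plate's underside at z = 0. I'll lift, then go to a point beside the case to look at the pins.

```bash
python3 inch.py '[[0,0,0,-0.01,0],[0,0,0,-0.03,0],[0,0,0,-0.04,0],[0,0,0,-0.04,0],[0,0,0,-0.03,0],[0,0,0,0,0],[0,0,0,0,0]]'
python3 - <<'E'
from h import *
import pickle
p,R=pose();m=np.load('mount.npz');Rm,tm=m['Rm'],m['tm'];W=pickle.load(open('c0.pkl','rb'))['wrist']
def pred(tcp,ya,X):
    a=np.radians(ya);y=np.array([np.cos(a),np.sin(a),0]);z=np.array([0,0,-1.]);T=np.c_[np.cross(y,z),y,z]
    c=dict(W);c['R']=Rm@T.T;c['t']=tm-Rm@T.T@np.array(tcp);return proj(c,X).round(0).tolist()
a=np.radians(-8);C=np.array([.616,.0085]);Rz=np.array([[np.cos(a),-np.sin(a)],[np.sin(a),np.cos(a)]])
X=[np.r_[C+Rz@np.array(v),.068] for v in([.059,.048],[.059,-.048])]
print(np.round(X,4))
for tcp in([.66,-.15,.165],[.66,-.17,.165],[.66,-.13,.165]): print(pred(tcp,-8,X), pred(tcp,-8,[np.r_[tcp[0]-.009,tcp[1]+.065,tcp[2]-.011]]))
go([.66,-.15,.165],-8)
E
```

```text
t: 10.35
tool_pos: [0.4396, -0.2774, 0.166]
orientation: [2.177, 2.264, -0.0]
force: [-0.5, 0.2, -3.8]
opening: 0.0113
gripper_force: 45.0
[[ 0.6811  0.0478  0.068 ]
 [ 0.6677 -0.0472  0.068 ]]
[[251.0, -67.0], [252.0, 66.0]] [[229.0, 118.0]]
[[247.0, -98.0], [248.0, 40.0]] [[229.0, 118.0]]
[[255.0, -38.0], [255.0, 91.0]] [[229.0, 118.0]]
tcp [ 0.4396 -0.2774  0.166 ] y-ang 2.23 tilt 0.03 SHIFT [0.1188 0.2252 0.001 ] TURN 0.1786
```

```bash
python3 inch.py '[[0,0.01,0.02,0,0],[0,0.022,0.042,0,0],[0,0.022,0.042,0,0],[0,0.022,0.042,0,0],[0,0.022,0.042,0,0],[0,0.02,0.037,0,0.05],[0,0,0,0,0.06],[0,0,0,0,0.068],[0,0,0,0,0],[0,0,0,0,0]]'
python3 - <<'E'
from h import *
import pickle
pickle.dump(cap('wrist','w5'),open('w5.pkl','wb'))
go([.665,-.06,.165],-8)
E
```

```text
t: 11.35
tool_pos: [0.6585, -0.1504, 0.1634]
orientation: [-2.366, -2.062, 0.003]
force: [0.5, 0.1, -2.9]
opening: 0.0116
gripper_force: 45.0
tcp [ 0.6588 -0.1507  0.1642] y-ang -7.88 tilt 0.16 SHIFT [ 0.0907 -0.0063 -0.0008] TURN 0.0021
```

```bash
python3 inch.py '[[0,0.03,0,0,0],[0,0.04,-0.003,0,0.002],[0,0.02,-0.003,0,0],[0,0,0,0,0],[0,0,0,0,0],[0,0,0,0,0]]' | sed -n 2,3p
python3 - <<'E'
from h import *
import pickle
b=cap('wrist','w6');pickle.dump(b,open('w6.pkl','wb'));a=pickle.load(open('w5.pkl','rb'))
cv2.imwrite('pics/v56.png',np.hstack([a['image'][:250,100:490],b['image'][:250,100:490]])[:,:,::-1])
go([.66,.01,.165],-8)
E
```

```text
tool_pos: [0.6662, -0.0619, 0.166]
orientation: [2.373, 2.059, -0.001]
tcp [ 0.6663 -0.062   0.166 ] y-ang -8.13 tilt 0.03 SHIFT [ 0.0704 -0.0164  0.001 ] TURN -0.0023
```

View pics/v56.png

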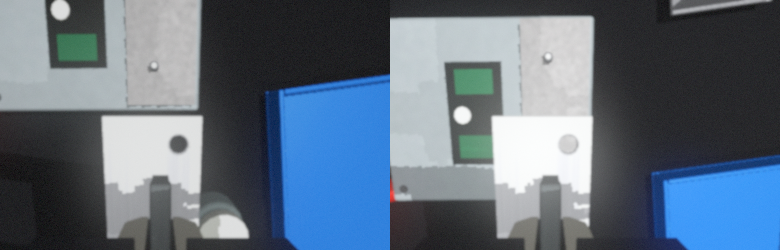

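Both pins are visible: the right one at full-image (253,66) in the first view, the left at (257,58) in the second. The held plate's +y hole is at (278,144) in both. Next I'll get sub-pixel positions, the pin heights from the scene pair, and the plate pose in the tool frame.

Run:
```python
from h import *
import pickle
a=pickle.load(open('w5.pkl','rb'));b=pickle.load(open('w6.pkl','rb'));c0=pickle.load(open('c0.pkl','rb'))
G=lambda c:cv2.cvtColor(c['image'],cv2.COLOR_RGB2GRAY)
for c,(x,y) in((a,(253,66)),(b,(257,58))):
    print(G(c)[y-7:y+9,x-8:x+9])
S=c0['scene']
for (x,y) in((300,226),(277,252)): print(G(S)[y-6:y+7,x-6:x+7])
# held hole & plate outline
for c in(a,b):
    g=G(c)
    print(g[134:154,268:288][::2,::2])
```

```text
[[179 179 178 182 182 183 183 182 179 179 178 178 178 184 186 189 189]
 [180 179 180 181 181 182 180 176 174 173 173 175 178 182 185 188 188]
 [179 179 182 182 180 176 170 168 170 172 167 169 174 181 185 185 186]
 [179 181 182 178 175 167 167 178 191 190 183 172 168 178 183 187 185]
 [178 180 180 174 164 159 176 199 210 213 205 185 169 174 183 187 188]
 [178 179 178 172 159 160 185 210 219 221 214 196 173 172 182 188 188]
 [179 177 172 164 153 157 188 211 221 222 216 199 173 169 178 188 189]
 [177 174 162 150 139 146 175 203 216 218 211 192 164 162 177 188 191]
 [178 172 157 137 126 130 153 181 199 203 193 171 152 160 180 190 192]
 [179 173 159 135 122 120 128 144 161 165 158 144 138 159 180 189 193]
 [177 172 156 138 124 117 113 115 121 125 125 122 136 163 183 190 193]
 [178 173 162 145 128 120 117 113 111 111 113 122 147 173 187 192 193]
 [176 177 170 155 140 138 137 137 136 133 135 145 159 175 184 187 191]
 [178 178 174 165 156 159 165 165 164 165 162 166 169 175 182 185 189]
 [178 178 179 175 172 173 176 177 176 177 173 173 175 177 179 182 187]
 [179 179 179 179 179 179 180 179 1
[... 2767 characters left out ...]
6  90 143]
 [200 129  91  89  88  86  90  87  87 119]
 [197 122  93  94  92  89  91  87  87 112]
 [199 132  95  93  90  88  89  87  90 126]
 [210 157 103  91  92  91  90  88 105 161]
 [220 192 141 101  95  91  93 103 143 192]
 [225 215 190 157 138 127 134 164 192 215]]
[[252 251 247 237 226 223 225 233 245 250]
 [251 245 223 206 210 211 209 212 221 242]
 [248 228 212 207 212 216 217 219 215 221]
 [241 216 212 210 212 214 218 220 214 200]
 [231 211 211 210 211 211 212 214 211 195]
 [229 212 210 209 209 209 211 211 211 190]
 [230 212 209 209 209 208 208 209 209 188]
 [238 213 210 211 210 209 209 211 202 201]
 [247 225 204 206 209 211 211 206 193 220]
 [251 241 221 201 201 204 197 202 220 241]]
```

```bash
cat > pins.py <<'E'
from h import *
import pickle
a=pickle.load(open('w5.pkl','rb'));b=pickle.load(open('w6.pkl','rb'));S=pickle.load(open('c0.pkl','rb'))['scene']
print('tri R',tri(a,[(253.7,64.8)],S,[(277,250.1)]).round(4),'L',tri(b,[(257.6,56.0)],S,[(299.9,224.3)]).round(4))
pr=onz(a,[(253.7,64.8)],.068)[0];plf=onz(b,[(257.6,56.0)],.068)[0]
d=plf-pr;yaw=np.degrees(np.arctan2(-d[0],d[1]));print('R',pr.round(4),'L',plf.round(4),'dist',np.linalg.norm(d).round(4),'yaw',yaw.round(2))
mid=(pr+plf)/2
print('case origin est',(mid[:2]-.059*np.array([np.cos(np.radians(yaw)),np.sin(np.radians(yaw))])).round(4))
# held plate in tool frame from w5: hole centroid & outline at plate top plane (TCP - .011)
m=np.load('mount.npz');Rm,tm=m['Rm'],m['tm']
c=dict(a);c['R']=Rm;c['t']=tm   # tool frame as world
g=cv2.cvtColor(a['image'],cv2.COLOR_RGB2GRAY)
l=g[130:158,264:292]<150;p=np.argwhere(l).mean(0)[::-1]+[264,130]
for zt in(.009,.011,.013):
    print(zt,'hole px',p.round(1),'tool xy',onz(c,[p],zt)[0].round(4))
    for row in(125,140):
        gr=g[row].astype(int);
        L=np.where(gr[180:240]>150)[0][0]+180;Rr=np.where(gr[285:330]<150)[0][0]+285-1
        e=onz(c,[(L-.5,row),(Rr+.5,row)],zt);print(row,L,Rr,e[:,:2].round(4).tolist())
    col=g[100:135,230].astype(int);t=np.where(col>150)[0][0]+100;print('top edge',t,onz(c,[(230,t-.5)],zt)[0].round(4))
    col=g[100:135,290].astype(int);t=np.where(col>150)[0][0]+100;print('top edge',t,onz(c,[(290,t-.5)],zt)[0].round(4))
E
python3 pins.py
```

```text
tri R [[ 6.668e-01 -4.640e-02  6.520e-02  6.000e-04]] L [[0.6799 0.049  0.0643 0.0012]]
R [ 0.6666 -0.0469  0.068 ] L [0.6793 0.0481 0.068 ] dist 0.0959 yaw -7.64
case origin est [0.6145 0.0085]
0.009 hole px [278.1 143.9] tool xy [0.0479 0.0111 0.009 ]
125 202 302 [[0.0591, -0.0345], [0.059, 0.0254]]
140 203 284 [[0.0502, -0.0343], [0.0502, 0.0149]]
top edge 100 [ 0.0736 -0.0172  0.009 ]
top edge 100 [0.0736 0.0177 0.009 ]
0.011 hole px [278.1 143.9] tool xy [0.0476 0.0113 0.011 ]
125 202 302 [[0.059, -0.0348], [0.0589, 0.0257]]
140 203 284 [[0.05, -0.0346], [0.05, 0.0151]]
top edge 100 [ 0.0737 -0.0174  0.011 ]
top edge 100 [0.0736 0.0178 0.011 ]
0.013 hole px [278.1 143.9] tool xy [0.0474 0.0114 0.013 ]
125 202 302 [[0.0588, -0.0352], [0.0588, 0.026]]
140 203 284 [[0.0498, -0.035], [0.0498, 0.0152]]
top edge 100 [ 0.0737 -0.0176  0.013 ]
top edge 100 [0.0737 0.018  0.013 ]
```

The pins are 95.9 mm apart (96 nominal), the plate measures 60.5 mm in the tool frame, and the hole offsets match. Moving to a hover just above the pins, then looking through the hole.

Run:
```python
from h import *
go([.6619,.0025,.098],-7.64)
```

```text
tcp [ 0.6663 -0.062   0.166 ] y-ang -8.13 tilt 0.03 SHIFT [ 0.0633 -0.0135  0.068 ] TURN -0.0086
```

```bash
python3 inch.py '[[0,0.03,-0.006,0,-0.0086],[0,0.033,-0.0075,0,0],[0,0,0,0,0],[0,0,0,0.03,0],[0,0,0,0.025,0],[0,0,0,0.013,0],[0,0,0,0,0],[0,0,0,0,0],[0,0,0,0,0]]' | sed -n 2,4p
cat > chk.py <<'E'
from h import *
import sys
b=cap('wrist',sys.argv[1]);g=cv2.cvtColor(b['image'],cv2.COLOR_RGB2GRAY)
go([.6619,.0025,.098],-7.64)
p,R=pose();m=np.load('mount.npz');c=dict(b)
print('expected hole px',proj(b,[p+R@[.0476,.0113,.011]]),'pin tip px',proj(b,[[.6793,.0481,.068]]))
print(g[128:160:1,262:296:2])
E
python3 chk.py w7
```

```text
tool_pos: [0.663, 0.003, 0.1001]
orientation: [2.362, 2.068, 0.003]
force: [0.3, 0.2, -3.9]
tcp [0.663  0.0031 0.1001] y-ang -7.6 tilt 0.18 SHIFT [-0.0008 -0.001   0.0021] TURN 0.0007
expected hole px [[279.42195479 143.93206245]] pin tip px [[275.74914219 141.58822008]]
[[222 222 222 222 221 222 222 221 221 221 221 221 222 222 220 222 221]
 [222 222 222 222 222 222 221 221 221 221 222 221 221 221 221 221 222]
 [221 221 222 221 220 222 222 222 222 221 222 222 222 221 222 221 221]
 [221 222 221 221 223 223 222 221 221 221 221 222 221 222 221 221 222]
 [222 222 222 222 223 221 220 220 219 220 221 221 221 221 221 221 220]
 [223 222 222 221 222 221 218 212 209 211 217 220 222 221 222 222 221]
 [221 222 222 222 222 218 206 193 187 190 204 216 222 221 221 220 221]
 [222 222 222 222 219 207 183 167 154 156 182 204 218 221 221 222 221]
 [222 222 222 221 214 188 157 144 131 132 156 185 212 221 221 222 222]
 [221 222 222 220 204 169 152 148 128 125 138 164 201 220 221 222 221]
 [223 223 224 219 192 161 175 181 142 121 131 147 183 216 221 221 221]
 [222 221 223 215 179 157 200 205 161 123 127 1
[... 744 characters left out ...]
222 217 193 161 141 130 130 131 131 145 187 216 220 221 221]
 [222 221 223 219 203 170 140 131 133 132 140 163 200 219 221 222 222]
 [223 222 223 221 211 186 161 145 140 146 162 185 211 220 221 222 222]
 [221 223 222 221 217 202 184 172 164 170 187 205 218 220 220 221 222]
 [223 222 221 221 220 213 202 192 190 193 206 215 220 220 221 221 222]
 [222 222 221 221 219 217 213 208 207 211 215 218 220 220 221 222 222]
 [223 221 222 221 219 218 217 215 215 218 220 219 220 220 221 222 221]
 [223 221 222 221 220 218 218 217 219 220 220 219 220 220 221 221 222]
 [222 222 221 221 220 219 219 218 218 222 221 219 220 220 221 221 222]
 [223 222 221 220 218 218 217 217 220 221 220 219 221 219 220 222 222]]
```

The pin shows inside the hole at (275,141.5), with the hole centre at about (278.4,144). I'll correct from this single image.

Run:
```python
from h import *
b=cap('wrist','w8');g=cv2.cvtColor(b['image'],cv2.COLOR_RGB2GRAY);p,R=pose()
sub=g[128:160,262:296].astype(float)
# hole rim: fill of region below 200 (convex hull)
q,_=cv2.findContours((sub<195).astype(np.uint8),cv2.RETR_EXTERNAL,cv2.CHAIN_APPROX_NONE)
h=cv2.convexHull(max(q,key=cv2.contourArea));M=cv2.moments(h);hc=np.array([M['m10']/M['m00']+262,M['m01']/M['m00']+128])
w=np.zeros_like(sub);w[9:19,10:18]=np.clip(sub[9:19,10:18]-150,0,None);yy,xx=np.mgrid[:32,:34]
pc=np.array([(w*xx).sum()/w.sum()+262,(w*yy).sum()/w.sum()+128])
print(hc,pc,'area',M['m00'])
H=onz(b,[hc],p[2]-.011)[0];P=onz(b,[pc],.067)[0];print('hole',H.round(4),'pin',P.round(4),'tcp',p.round(4))
print('shift tool',(R.T@(P-H)).round(4)[:2])
```

```text
[278.06900212 143.98036093] [275.14918919 141.26216216] area 314.0
hole [0.6797 0.049  0.089 ] pin [0.679  0.0484 0.067 ] tcp [0.6629 0.0032 0.1   ]
shift tool [-0.0007 -0.0007]
```

```bash
python3 inch.py '[[0,-0.0007,-0.0007,0.004,0],[0,0,0,0.006,0],[0,0,0,0.005,0],[0,0,0,0.003,0],[0,0,0,0,0],[0,0,0,0,0]]'; python3 inch.py '[[0,0,0,0.003,0],[0,0,0,0.003,0],[0,0,0,0.001,0],[0,0,0,0,0],[0,0,0,0,0]]'
```

```text
t: 13.65
tool_pos: [0.6609, 0.0029, 0.0798]
orientation: [-2.363, -2.07, 0.0]
force: [1.1, 0.1, -3.6]
opening: 0.0115
gripper_force: 45.0
t: 14.15
tool_pos: [0.6609, 0.0029, 0.0729]
orientation: [2.364, 2.07, 0.0]
force: [1.4, 0.1, -3.8]
opening: 0.0112
gripper_force: 45.0
```

```bash
python3 inch.py '[[0,0,0,0.0007,0],[0,0,0,0.0007,0],[0,0,0,0,0],[0,0,0,0,0]]' | sed -n 2,4p; python3 inch.py '[[0,0,0,0.0007,0],[0,0,0,0,0],[0,0,0,0,0]]'| sed -n 2,4p
```

```text
tool_pos: [0.6611, 0.0029, 0.0722]
orientation: [2.363, 2.069, 0.001]
force: [1.3, 0.7, 0.4]
tool_pos: [0.6612, 0.0029, 0.0721]
orientation: [2.363, 2.069, 0.001]
force: [-2.1, -0.5, 6.4]
```

Contact with +6 N at TCP z = 0.072, which is exactly the expected seat. Releasing and checking.

```bash
python3 inch.py '[[0.04,0,0,0,0],[0.04,0,0,0,0],[0.04,0,0,0,0],[0.04,0,0,0,0],[0.04,0,0,0,0],[0.04,0,0,-0.005,0],[0.04,0,0,-0.01,0],[0.04,0,0,-0.03,0],[0.04,-0.02,-0.01,-0.04,0],[0.04,-0.03,-0.02,-0.03,0],[0.04,0,0,0,0],[0.04,0,0,0,0],[0.04,0,0,0,0]]'
python3 - <<'E'
from h import *
import pickle
b=cap('wrist','w9');s=cap('scene');t=cap('top');pickle.dump((b,s,t),open('w9.pkl','wb'))
cv2.imwrite('pics/v9.png',np.hstack([b['image'][:300,80:480],cv2.resize(s['image'][180:285,210:350],(400,300))])[:,:,::-1])
p,R=pose();print(p)
C=np.array([.6145,.0085]);y=np.radians(-7.64);x_=np.array([np.cos(y),np.sin(y)]);y_=np.array([-np.sin(y),np.cos(y)])
f=lambda X,Y,Z:np.r_[C+X/1000*x_+Y/1000*y_,Z/1000]
cor=[f(X,Y,61) for X,Y in((13,65),(13,-65),(73,65),(73,-65))];pins=[f(59,s*48,68) for s in(1,-1)]
print('wrist exp',proj(b,cor+pins).round(1).tolist());print('scene exp',proj(s,cor+pins).round(1).tolist())
E
```

```text
t: 16.15
tool_pos: [0.6243, -0.0423, 0.1853]
orientation: [-2.363, -2.069, 0.001]
force: [0.2, 0.9, 0.1]
opening: 0.0402
gripper_force: 0.0
[ 0.62396625 -0.0419381   0.18426858]
wrist exp [[257.1, 57.0], [257.3, 193.7], [322.7, 57.1], [316.1, 193.8], [307.8, 75.9], [304.0, 179.1]]
scene exp [[288.2, 212.0], [257.2, 246.1], [307.6, 223.5], [277.2, 259.1], [299.4, 223.6], [276.7, 249.6]]
```

View pics/v9.png

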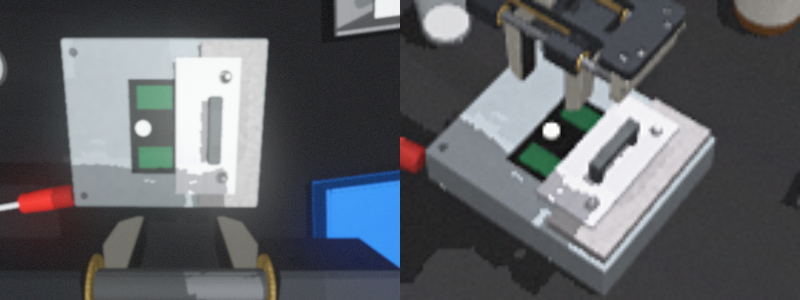

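The plate's corners are at (256,58), (322,57), (258,193) and (316,194). These match the seated prediction within 2 px, with both pins showing through the holes, so the plate is seated. Now to the strip.

Run:
```python
from h import *
go([.43,.24,.15],-13)
```

```text
tcp [ 0.624  -0.0419  0.1843] y-ang -7.54 tilt 0.15 SHIFT [ 0.254  -0.2292  0.0349] TURN 0.0953
```

```bash
python3 inch.py '[[0.04,0.018,-0.016,0,0],[0.04,0.034,-0.031,0,0],[0.04,0.036,-0.032,0,0],[0.04,0.036,-0.032,0,0],[0.04,0.036,-0.032,0,0],[0.04,0.036,-0.032,0,0],[0.04,0.036,-0.032,0.01,0],[0.04,0.022,-0.022,0.025,0.045],[0.04,0,0,0,0.05],[0.04,0,0,0,0],[0.04,0,0,0,0],[0.04,0,0,0,0]]'|sed -n 1,3p
python3 - <<'E'
from h import *
import pickle
b=cap('wrist','w10');pickle.dump(b,open('w10.pkl','wb'));go([.43,.24,.15],-13)
cv2.imwrite('pics/v10.png',b['image'][:300,:,::-1])
s=proj(b,[[.46,.31,.003],[.46,.27,.003]])
q=blob(b,s[0],110,150);print(s,cv2.contourArea(q),rect(b,q,.003))
bx=cv2.boxPoints(cv2.minAreaRect(q)).round(0);print(bx.tolist())
E
```

```text
t: 17.5
tool_pos: [0.4317, 0.2391, 0.1513]
orientation: [2.459, 1.955, 0.001]
tcp [0.4318 0.239  0.1513] y-ang -13.03 tilt 0.04 SHIFT [ 0.0006 -0.002   0.0013] TURN -0.0006
[[271.77830874 101.07823056]
 [279.99112793 139.46310156]] 9473.5 [437.5 300.2 120.8  82.7  77. ]
[[211.0, 53.0], [293.0, 53.0], [293.0, 173.0], [211.0, 173.0]]
```

View pics/v10.png

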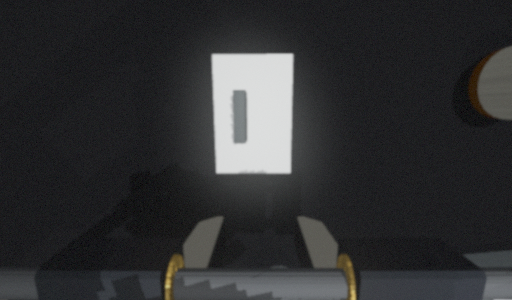

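The strip is square to the tool, with corners at (211,53), (293,53) and row 173, and its rib at cols 233–246, rows 90–143. Computing the rib position and height.

Run:
```python
from h import *
import pickle
b=pickle.load(open('w10.pkl','rb'));c0=pickle.load(open('c0.pkl','rb'))
g=cv2.cvtColor(b['image'],cv2.COLOR_RGB2GRAY)
m=np.zeros_like(g);m[80:150,225:255]=g[80:150,225:255]<140
n,l,st,ce=cv2.connectedComponentsWithStats(m);i=1+np.argmax(st[1:,4]);print(st[i],ce[i])
print(onz(b,[ce[i]],.03).round(4))
ends=[(ce[i][0],st[i][1]),(ce[i][0],st[i][1]+st[i][3]-1)];E=onz(b,ends,.03);print(E.round(4),np.linalg.norm(E[0]-E[1]))
S=c0['scene'];gs=cv2.cvtColor(S['image'],cv2.COLOR_RGB2GRAY);print(gs[128:158,246:280:1][::2,::2])
print(proj(S,[np.r_[e[:2],z] for e in E for z in(.03,.02,.003)]).round(1).tolist())
go([.4258,.3029,.06],-13)
```

```text
[233  91  13  51 599] [239.5442404  115.68614357]
[[0.4263 0.3036 0.03  ]]
[[0.4317 0.3253 0.03  ]
 [0.4205 0.2804 0.03  ]] 0.04624396840241654
[[ 53  55  52  54  52  55  53  49  55  52  53  51  53  52  49  47  52]
 [ 53  51  53  55  52  51  51  58  52  47  45 156  35  46  51  53  49]
 [ 54  52  58  52  52  54  51  48  50  41 150 254 253 150  45  53  51]
 [ 55  55  52  53  52  55  50  49  42 255 161 233 248 249 249  89  50]
 [ 52  52  55  54  50  54  50  88 216 122 128  76 253 246 247 252 211]
 [ 53  56  55  51  53  42 157 230 117 136  67  51 254 246 246 246 248]
 [ 53  53  54  52  38 255 160 120 102  54  59  45 252 246 246 246 246]
 [ 55  54  51  35 254  75 130  87  60  58  48 252 248 246 246 246 246]
 [ 49  47 153 253 250  43  60  62  56  49 252 247 246 246 246 246 246]
 [ 38 253 250 246 250  47  60  55 156 252 247 246 246 246 246 246 246]
 [254 248 246 246 249 178  41 254 251 247 246 246 246 246 246 246 248]
 [247 246 246 246 247 245 248 248 246 246 246 246 246 246 246 250 232]
 [252 248 246 246 246 246 246 246 246 246 246 246 246 247 252 155  43]
 [ 53 229 251 247 246 246 246 246 246 246 246 246 247 255 150  48  52]
 [ 54  46 148 255 247 246 246 246 246 246 246 248 249  49  49  55  54]]
[[267.3, 133.6], [267.3, 136.0], [267.2, 140.0], [256.8, 141.4], [256.8, 143.7], [256.9, 147.7]]
tcp [0.4318 0.239  0.1513] y-ang -13.03 tilt 0.04 SHIFT [ 0.0609 -0.0203  0.0914] TURN -0.0006
```

```bash
python3 inch.py '[[0.04,0.03,-0.01,0.01,0],[0.04,0.031,-0.01,0.03,0],[0.04,0,0,0.035,0],[0.04,0,0,0.035,0],[0.04,0,0,0.02,0],[0.04,0,0,0.007,0],[0.04,0,0,0,0],[0.04,0,0,0,0],[0.04,0,0,0,0]]'; python3 inch.py '[[0.04,0,0,0.003,0],[0.04,0,0,0.003,0],[0.04,0,0,0.002,0],[0.04,0,0,0,0],[0.04,0,0,0,0]]'
```

```text
t: 18.45
tool_pos: [0.4269, 0.3038, 0.0158]
orientation: [2.459, 1.954, 0.005]
force: [0.6, 0.9, 0.5]
opening: 0.0401
gripper_force: 0.0
t: 18.95
tool_pos: [0.4252, 0.3031, 0.0058]
orientation: [-2.459, -1.955, 0.001]
force: [-0.8, 0.9, 0.3]
opening: 0.04
gripper_force: 0.0
```

```bash
python3 inch.py '[[0,0,0,0,0],[0,0,0,0,0],[0,0,0,0,0],[0,0,0,0,0],[0,0,0,0,0],[0,0,0,0,0],[0,0,0,0,0],[0,0,0,0,0]]' 55;  python3 inch.py '[[0,0,0,-0.01,0],[0,0,0,-0.03,0],[0,0,0,-0.04,0],[0,0,0,-0.04,0],[0,0,0,-0.02,0],[0,0,0,0,0],[0,0,0,0,0]]'
python3 - <<'E'
from h import *
import pickle
b=cap('wrist','w11');pickle.dump(b,open('w11.pkl','wb'));p,R=pose();print(p)
m=np.load('mount.npz');c=dict(b);c['R']=m['Rm'];c['t']=m['tm']
g=cv2.cvtColor(b['image'],cv2.COLOR_RGB2GRAY)
for zt in(.0025,):
  for row in(110,125,140,160,180):
    gr=g[row].astype(int);k=np.where(gr>150)[0]
    if len(k): e=onz(c,[(k[0]-.5,row),(k[-1]+.5,row)],zt);print(row,k[0],k[-1],e[:,:2].round(4).tolist())
  for col in(210,230,250,270,285):
    k=np.where(g[:,col].astype(int)>150)[0]
    if len(k): print(col,k[0],onz(c,[(col,k[0]-.5)],zt)[0].round(4))
E
```

```text
t: 19.75
tool_pos: [0.4254, 0.3032, 0.006]
orientation: [2.459, 1.955, 0.0]
force: [0.7, -0.3, 0.2]
opening: 0.0118
gripper_force: 55.0
t: 20.45
tool_pos: [0.4252, 0.3032, 0.1457]
orientation: [-2.459, -1.955, -0.0]
force: [-0.2, -0.7, -2.1]
opening: 0.0114
gripper_force: 55.0
[0.42446079 0.30274162 0.14446391]
125 212 349 [[0.0594, -0.0275], [0.0594, 0.0514]]
140 212 349 [[0.0509, -0.0278], [0.0509, 0.0521]]
160 213 348 [[0.0392, -0.0277], [0.0392, 0.0523]]
180 214 346 [[0.0271, -0.0276], [0.0271, 0.052]]
230 125 [ 0.0597 -0.0169  0.0025]
250 125 [ 0.0597 -0.0055  0.0025]
270 125 [0.0597 0.006  0.0025]
285 125 [0.0597 0.0145 0.0025]
```

The strip is held square, with its centre at tool (−0.3, 12.2) mm and its underside 6 mm below the TCP. I'll verify the case pose with the plunger in the earlier view, then plan the pre-insertion point.

```bash
cat > cs.py <<'E'
from h import *
C=np.array([.6145,.0085]);y=np.radians(-7.64);x_=np.array([np.cos(y),np.sin(y)]);y_=np.array([-np.sin(y),np.cos(y)])
f=lambda X,Y,Z:np.r_[C+X/1000*x_+Y/1000*y_,Z/1000]
def inv(P): d=np.array(P[:2])-C;return np.round([d@x_*1000,d@y_*1000],1)
E
python3 - <<'E'
from cs import *
import pickle
b,s,t=pickle.load(open('w9.pkl','rb'))
for c,(x,y_0),r in((b,(223,128),12),(s,proj(s,[f(-22,0,48.5)])[0].astype(int),6),(t,proj(t,[f(-22,0,48.5)])[0].astype(int),4)):
    im=c['image'].astype(int);sub=im[y_0-r:y_0+r+1,x-r:x+r+1].min(2);m=sub>190
    p=np.argwhere(m).mean(0)[::-1]+[x-r,y_0-r];print('plunger',m.sum(),p.round(1),inv(onz(c,[p],.0485)[0]))
# plate left edge & corners, deck corner in w9
q=blob(b,(265,110),225,90);print('plate',cv2.contourArea(q),rect(b,q,.061),)
g=cv2.cvtColor(b['image'],cv2.COLOR_RGB2GRAY)
for row in(80,100,150):
    k=np.where(g[row,235:280]>215)[0][0]+235;print('plate edge',row,k,inv(onz(b,[(k-.5,row)],.061)[0]))
for row in(70,110,170):
    k=np.where(g[row,120:180]>120)[0][0]+120;print('case left edge',row,k,inv(onz(b,[(k-.5,row)],.045)[0]))
k=np.where(g[20:80,180]>120)[0][0]+20;print('case +y edge',k,inv(onz(b,[(180,k-.5)],.045)[0]))
go(f(-49.2,.3,145),-7.64)
E
```

```text
plunger 193 [222.6 127.7] [-21.9   0.5]
plunger 34 [261.6 224. ] [-23.8   0.5]
plunger 17 [288.6 176.9] [-21.2   1. ]
plate 7091.5 [655.9   3.5 129.3  59.8  82.2]
plate edge 80 256 [11.5 45. ]
plate edge 100 256 [11.4 27. ]
plate edge 150 256 [ 11.3 -20.3]
case left edge 70 143 [-99.   55.8]
case left edge 110 146 [-99.5  17.8]
case left edge 170 152 [-98.8 -43.6]
case +y edge 38 [-60.5  84.9]
tcp [0.4245 0.3027 0.1445] y-ang -13.03 tilt 0.12 SHIFT [-0.2481  0.2025 -0.0005] TURN -0.094
```

```bash
python3 inch.py '[[0,-0.018,0.0145,0,0],[0,-0.03,0.0245,0,0],[0,-0.036,0.0295,0,0],[0,-0.036,0.0295,0,0],[0,-0.036,0.0295,0,0],[0,-0.036,0.0295,0,0],[0,-0.036,0.0295,0,0],[0,-0.02,0.016,0,-0.04],[0,0,0,0,-0.054],[0,0,0,0,0],[0,0,0,0,0],[0,0,0,0,0]]'|sed -n 1,4p
python3 - <<'E'
from cs import *
go(f(-49.2,.3,56),-7.64)
E
```

```text
t: 21.7
tool_pos: [0.5659, 0.0167, 0.1449]
orientation: [-2.364, -2.067, 0.002]
force: [0.5, -0.8, -1.0]
tcp [0.5659 0.0167 0.1449] y-ang -7.65 tilt 0.1 SHIFT [-0.0013  0.0002  0.0889] TURN -0.0002
```

```bash
python3 inch.py '[[0,-0.0007,0,0.02,0],[0,0,0,0.03,0],[0,0,0,0.02,0],[0,0,0,0.012,0],[0,0,0,0,0],[0,0,0,0,0],[0,0,0,0,0],[0,0,0,0,0]]'|sed -n 1,4p
python3 - <<'E'
from cs import *
b=cap('wrist','w12')
go(f(-49.2,.3,55.5),-7.64)
cv2.imwrite('pics/v12.png',b['image'][:300,:,::-1])
# strip +y edge and plate +y edge
p,R=pose();print('expect strip corners px',proj(b,[p+R@np.array(v) for v in([.0597,.0522,.003],[.0597,-.0277,.003])]).round(1).tolist(),'plate',proj(b,[f(13,65,61),f(73,65,61)]).round(1).tolist())
E
```

```text
t: 22.5
tool_pos: [0.5677, 0.0153, 0.0654]
orientation: [2.363, 2.067, 0.003]
force: [-0.6, -0.2, -1.0]
tcp [0.5675 0.0152 0.0652] y-ang -7.65 tilt 0.12 SHIFT [-0.0001 -0.0018  0.0097] TURN -0.0001
expect strip corners px [[351.4, 124.7], [212.4, 124.6]] plate [[365.6, 115.9], [468.5, 116.3]]
```

View pics/v12.png

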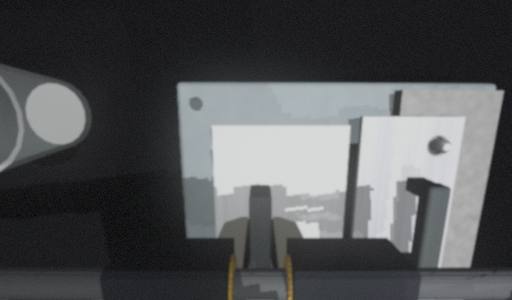

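The strip's +y edge is at row 125 (cols 211–351). The plate edge starts at col 361, parallel and 7 mm ahead. Lowering to just above the plunger.

```bash
python3 inch.py '[[0,0,0,0.005,0],[0,0,0,0.0047,0],[0,0,0,0,0],[0,0,0,0,0],[0,0,0,0,0],[0,0,0,0,0]]'|sed -n 1,4p
python3 - <<'E'
from cs import *
go(f(-22.2,.3,55.5),-7.64)
E
```

```text
t: 23.15
tool_pos: [0.5666, 0.0152, 0.0544]
orientation: [-2.365, -2.068, 0.0]
force: [-0.5, -0.5, 2.0]
tcp [0.5666 0.0152 0.0544] y-ang -7.65 tilt 0.01 SHIFT [ 0.      0.0262 -0.0011] TURN -0.0001
```

```bash
python3 inch.py '[[0,0,0,-0.0014,0],[0,0,0,0,0],[0,0,0.003,0,0],[0,0,0.005,0,0],[0,0,0.005,0,0],[0,0,0,0,0],[0,0,0,0,0]]'; python3 inch.py '[[0,0,0.004,0,0],[0,0,0.004,0,0],[0,0,0.003,0,0],[0,0,0.002,0,0],[0,0,0,0,0],[0,0,0,0,0],[0,0,0,0,0]]'
python3 - <<'E'
from cs import *
go(f(-22.2,.3,55.5),-7.64)
E
```

```text
t: 23.85
tool_pos: [0.5796, 0.0135, 0.0555]
orientation: [-2.365, -2.068, 0.0]
force: [0.1, -0.4, -1.8]
opening: 0.0116
gripper_force: 55.0
t: 24.55
tool_pos: [0.5922, 0.0118, 0.0556]
orientation: [-2.364, -2.068, 0.0]
force: [0.2, 0.0, -1.1]
opening: 0.0112
gripper_force: 55.0
tcp [0.5922 0.0118 0.0556] y-ang -7.64 tilt 0.01 SHIFT [-0.      0.0003  0.0001] TURN -0.0001
```

Slid in without any contact force. Pressing down in small steps.

```bash
python3 inch.py '[[0,0,0.0003,0.001,0],[0,0,0,0.001,0],[0,0,0,0.001,0],[0,0,0,0.0008,0],[0,0,0,0,0],[0,0,0,0,0]]'|sed -n 1,4p; python3 inch.py '[[0,0,0,0.0006,0],[0,0,0,0.0006,0],[0,0,0,0,0],[0,0,0,0,0]]'|sed -n 1,4p
```

```text
t: 25.15
tool_pos: [0.5928, 0.0117, 0.0521]
orientation: [2.365, 2.068, 0.0]
force: [-2.0, -1.0, 5.1]
t: 25.55
tool_pos: [0.5928, 0.0117, 0.051]
orientation: [2.364, 2.068, 0.0]
force: [-4.0, -0.5, 6.2]
```

```bash
python3 inch.py '[[0,0,0,0.0005,0],[0,0,0,0.0005,0],[0,0,0,0,0],[0,0,0,0,0],[0,0,0,0,0]]'|sed -n 1,6p; python3 inch.py '[[0,0,0,0.0003,0],[0,0,0,0.0003,0],[0,0,0,0,0],[0,0,0,0,0],[0,0,0,0,0]]'|sed -n 1,6p
```

```text
t: 26.05
tool_pos: [0.5927, 0.0118, 0.051]
orientation: [2.364, 2.068, 0.0]
force: [-8.7, 0.7, 14.9]
opening: 0.0115
gripper_force: 55.0
t: 26.55
tool_pos: [0.5928, 0.0118, 0.051]
orientation: [2.364, 2.068, 0.0]
force: [-10.8, -0.2, 19.1]
opening: 0.0115
gripper_force: 55.0
```

Flat at TCP z = 0.051, the expected height, with 19 N of press. A final check in two views.

Run:
```python
from cs import *
b=cap('wrist','w13');s=cap('scene')
cv2.imwrite('pics/v13.png',np.hstack([b['image'][:300,112:],cv2.resize(s['image'][180:285,210:350],(400,300))])[:,:,::-1])
g=cv2.cvtColor(b['image'],cv2.COLOR_RGB2GRAY);st=robot.read_state();p,R=pose()
print(st['force'].round(1) if hasattr(st['force'],'round') else st['force'],p.round(4),'case TCP',inv(p))
print('exp strip +y edge px',proj(b,[f(-50,60,48),f(0,60,48)]).round(1).tolist(),'plate corners',proj(b,[f(13,65,61),f(73,65,61)]).round(1).tolist(),'pin',proj(b,[f(59,48,68)]).round(1).tolist())
for col in(230,260,290): 
    k=np.where(g[90:200,col]>200)[0];print(col,k[:1]+90,inv(onz(b,[(col,k[0]+89.5)],.048)[0]) if len(k) else '')
```

```text
[-9.8  1.  19. ] [0.5928 0.0118 0.051 ] case TCP [-22.    0.4]
exp strip +y edge px [[212.0, 124.7], [299.2, 124.7]] plate corners [[327.2, 116.4], [439.9, 116.7]] pin [[416.2, 150.4]]
230 [126] [-39.7  59.5]
260 [126] [-22.5  59.5]
290 [126] [-5.3 59.5]
```

View pics/v13.png

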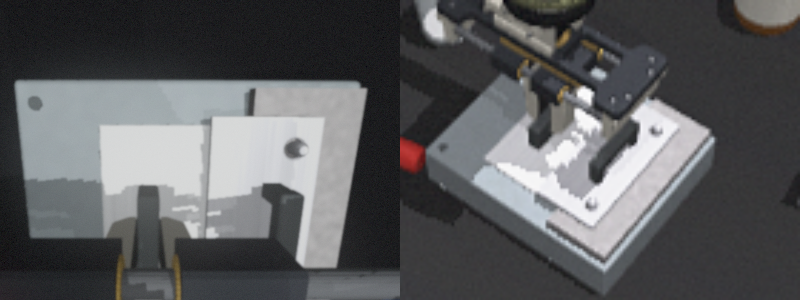

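The strip lies flat with its edge under the plate: its +y edge is at row 126, so it is centred to about 0.5 mm. The plate's corner at (323,117) is unchanged relative to the prediction, and both pins still show through it. Handing in.

```bash
python3 -c "
from plant import robot, read_camera
print(robot.close_job())"
```

```text
the job is handed in; nothing more can be done
None
```

I handed the job in at about 27 s of the 64 s allowed. The backplate is seated on both pins, and the strip is tucked about 17 mm under it, centred to about 0.5 mm, and still held flat with a 19 N press.

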